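# Make up two sample kits

### The arm

A 7-joint arm with a two-finger parallel gripper is mounted at the origin on a cart in front of the work surface, level with it; the furniture and walls round the work are solid. World frame = base frame: x ahead of the robot, y to its left, z up, the work surface at z = 0. Lengths are in m, angles in rad, forces in N, time in s.
With the tool pointing down it reaches from about 0.4 to 0.85 m from the base axis. Payload 10.4 kg.
Tool frame: the origin (TCP) lies midway between the tips of the shut fingers; the grasp point (between the pads) lies 19 mm behind it; z points along the fingers, y is the line along which they close (so a half turn about z gives the same grasp; the last joint's range is limited). The gripper opens to 85 mm and grips with 20 to 120 N. Pads are 22 mm wide; open, the fingers measure 114 mm over their backs; the gripper's body (76 mm by 85 mm) begins 54 mm behind the grasp point. The pads swing forward as they close: fully open they stand 13 mm farther back than shut.
Start: joints at [-1.192, 0.332, -0.065, 1.46, 0.022, 1.35, -0.088], TCP at [0.244, 0.575, 0.231] pointing down, gripper open.
Joint ranges: [-2.6, 2.6], [-0.5, 2.12], [-1.47, 1.34], [0.16, 2.42], [-1.27, 4.41], [0.06, 2.06], [-2.6, 2.6]. Speed limits (rad/s): [2.22, 2.22, 2.79, 2.79, 3.14, 3.14, 3.14].

### API

Orientations are given as [roll, pitch, yaw] about the fixed x, y, z axes, in that order (R = Rz(yaw) Ry(pitch) Rx(roll)).
In Python, from plant import state, grab_frame, job_done, search_frame, silhouettes gives the robot as it stands.
- The arm moves only by the shell command python3 -m crank 'ROWS' [OPENING] [FORCE]. ROWS is JSON, a list of rows, each an object of numbers: "tx", "ty", "tz": the shift along the tool's x, y, z in mm; "spin": the turn about the tool's z in rad. A call has 1 to 5 rows; each row shifts and turns the commanded pose from where the row before left it, along the tool's axes as they then stand; what a row does not reach is not made up. A row lasts 1/12 s, in which the tool goes at most 41.7 mm and 7.16 degrees, less where a joint would pass 70% of its speed; a pose out of reach is approached as far as the arm can. A call with a gripper value outside its range is refused whole. OPENING is the gripper command: -1 is shut, 1 is fully open, values between are in proportion, set as the call begins (- or left out, the last holds). The fingers move at their own pace and stop on an object; FORCE is the grip in N (left out, the last holds). Time passes only in rows, so rows that do not move let the fingers close. It gives the time, the measured TCP pose, the force, the opening and the grip force at its end, in the units of the state.
- state(): the state, without advancing time (a new reading comes with each control period).
- grab_frame(name): name is "side" or "top"; returns a dict with "image" (384x512x3 uint8, red, green, blue), "camera_matrix" (3x3 intrinsics, pixels), "distortion" ([k1, k2, p1, p2, k3] as OpenCV has them; the pictures are not rectified), "origin" and "attitude" of the camera in the world. Camera axes: x right, y up, looking along -z (the intrinsics and any distortion apply to the point x, -y, -z); pixel columns grow to the right and rows downward; lengths in m; the calibration is good to about 2 mm. A picture is of the moment at which its call begins. There is no depth.
- job_done(): hands the job in; it is judged then, once.
Trained networks look in the newest picture that a camera, given by its name, has taken for a name from the list of things; names that differ only in an ending like _2 or _b are one class to them, and where a whole thing is asked for, a point or a joint stands for the part that bears it (a point fixed in the world has none). Each returns a list of dicts, best first, with "p" (0 to 1); they miss things now and then, are a little off and sometimes report something else, mostly with a low value. They report only what shows in the picture. A call takes as long as a camera call.
- search_frame(camera, target): "point" ([column, row] in pixels, amid what is visible of it).
- silhouettes(camera, target): "mask" (384x512 bool, what is visible of it) and "point" ([column, row] in pixels, amid what is visible of it).
The state is a dict: "clock": time; "joints": joint angles; "qvel": joint speeds; "joint_efforts": joint torques, N m; "position": TCP position; "tool_rot": TCP orientation; "ft_force": force on the tool from outside, world axes, zero at the start; "torque": the same for the moment, N m; "finger_gap": finger opening in m; "grasp_force": force on a finger pad.
Only numpy, scipy, OpenCV 4.12 (cv2) and the standard library are available. Lean on these libraries where they do the work, as an engineer would, in place of code of your own. Each camera call takes 0.05 s, during which the arm holds its last target. There are 200 camera calls.

### The job

Make up the two kits from the stock on the bench. The tray with the long slot gets the shorter, brown bottle, one petri dish and the marker pen; the tray without a slot gets the taller, white bottle and the other petri dish. Seat each thing fully in the recess of its kind, bottles upright in the square ones, dishes flat in the round ones and the pen lying in the slot, never tip a bottle over, and leave the timer and the tip box where they are.

Things in the scene. Friction and masses are not known exactly. Their poses are not given: they have to be found in the camera images.
- slot_tray: White tray with grey recess floors, fixed; origin at centre of underside. Rim 9 mm, recess floors 4 mm above the bench. The larger: 140 mm (its x) by 180 mm (its y). Centres in its frame, mm: round dish recess, 77 across, at (25, 43); square bottle recess, 70 wide, at (25, -43); pen slot, 35 along x by 156 along y, at (-42, 0).
- plain_tray: White tray with grey recess floors, fixed; origin at centre of underside. Rim 9 mm, recess floors 4 mm above the bench. The smaller: 90 mm (its x) by 180 mm (its y). Centres in its frame, mm: round dish recess, 77 across, at (0, -43); square bottle recess, 70 wide, at (0, 43).
- short_bottle: The shorter bottle: brown, black cap, body 44 mm across up to 68 mm high, cap 27 mm across, 88 mm high in all, about 0.12 kg. Loose, stands upright; origin at the centre of its underside, z up along it. Round, so any grasp direction will do.
- tall_bottle: The taller bottle: white, blue cap, body 50 mm across up to 95 mm high, cap 30 mm across, 115 mm high in all, about 0.26 kg. Loose, stands upright; origin at the centre of its underside, z up along it. Round, so any grasp direction will do.
- dish_1: One of two like petri dishes with lid on, either may go in either tray: a flat clear disc 53 mm across where it is gripped (56 mm over all), 15 mm high, 18 g. Loose, lying flat; origin at the centre of its underside, z up. Grip it by its side; the lid does not come off.
- dish_2: One of two like petri dishes with lid on, either may go in either tray: a flat clear disc 53 mm across where it is gripped (56 mm over all), 15 mm high, 18 g. Loose, lying flat; origin at the centre of its underside, z up. Grip it by its side; the lid does not come off.
- pen: Marker pen, white barrel and black cap, lying on the bench; 132 mm long along its y axis, 11 mm thick, 14 g. Origin at the middle of its length on the underside, its centre line 6 mm above that; z up at the start. Loose, rolls if pushed sideways; may be gripped across up to 40 mm off its middle. Either end may point either way in the slot.
- pen_middle (a point): The middle of the pen on its centre line, 6 mm above the surface it lies on, however it is rolled; same axes as the pen.
- timer: Bystander: small white bench timer lying on its back between the trays, 68 x 62 x 19 mm, loose. Origin at the centre of its underside. Leave it where it is.
- tip_box: Bystander: pink pipette tip box at the left of the stock, 90 (its x) x 125 (its y) x 64 mm, loose. Origin at the centre of its underside. Leave it where it is.

How it is judged:
At the end, for the whole second after the job is handed in: All five in their recesses as asked: within 13 mm of the recess centre along each tray axis, resting within 2.5 mm of its floor, bottles and dishes level to 0.08 rad, pen along the slot to 0.2 rad; released, at rest; timer and tip box within 20 mm of their start (x of short_bottle in the frame of slot_tray between 0.012 and 0.038 m and y of short_bottle in the frame of slot_tray between -0.056 and -0.03 m and z of short_bottle in the frame of slot_tray between 0.0015 and 0.0065 m and angle between each of short_bottle, tall_bottle's own z axis and vertical below 0.08 rad and x of tall_bottle in the frame of plain_tray between -0.013 and 0.013 m and y of tall_bottle in the frame of plain_tray between 0.03 and 0.056 m and z of tall_bottle in the frame of plain_tray between 0.0015 and 0.0065 m and x of pen_middle in the frame of slot_tray between -0.055 and -0.029 m and y of pen_middle in the frame of slot_tray between -0.013 and 0.013 m and z of pen_middle in the frame of slot_tray between 0.0075 and 0.0125 m and angle between the y axis of pen_middle and the y axis of slot_tray, either way round below 0.2 rad and (((x of dish_1 in the frame of slot_tray between 0.012 and 0.038 m and y of dish_1 in the frame of slot_tray between 0.03 and 0.056 m and z of dish_1 in the frame of slot_tray between 0.0015 and 0.0065 m and angle between dish_1's own z axis and vertical below 0.08 rad) and (x of dish_2 in the frame of plain_tray between -0.013 and 0.013 m and y of dish_2 in the frame of plain_tray between -0.056 and -0.03 m and z of dish_2 in the frame of plain_tray between 0.0015 and 0.0065 m and angle between dish_2's own z axis and vertical below 0.08 rad)) or ((x of dish_2 in the frame of slot_tray between 0.012 and 0.038 m and y of dish_2 in the frame of slot_tray between 0.03 and 0.056 m and z of dish_2 in the frame of slot_tray between 0.0015 and 0.0065 m and angle between dish_2's own z axis and vertical below 0.08 rad) and (x of dish_1 in the frame of plain_tray between -0.013 and 0.013 m and y of dish_1 in the frame of plain_tray between -0.056 and -0.03 m and z of dish_1 in the frame of plain_tray between 0.0015 and 0.0065 m and angle between dish_1's own z axis and vertical below 0.08 rad))) and linear speed of each of short_bottle, tall_bottle, dish_1, dish_2, pen below 0.02 m/s and angular speed of each of short_bottle, tall_bottle, dish_1, dish_2, pen below 0.3 rad/s and distance of each of timer, tip_box from where it was at the start of the episode below 0.02 m); the robot touches nothing.
It fails at once if a bottle is tipped over (angle between any of short_bottle, tall_bottle's own z axis and vertical above 0.8 rad).
It fails at once if the timer or the tip box is pushed away (distance of any of timer, tip_box from where it was at the start of the episode above 0.02 m).
It also fails if it takes over 136 s, if anything falls off the work surface, if the arm or the gripper's body presses on something with over 40 N, if the wrist force passes 120 N, or if a joint passes its speed limit or range.

## Working session

There is one attempt and no reset: what is moved stays moved. The work goes in short steps, Python scripts to look and compute and a shell command to move; the robot and the scene stay as the last step left them, time stands still between calls to the robot, and variables do not carry over. Pictures are saved under pics/ and viewed, at most 14 in all, crops included, and the job is handed in when it is done.

```bash
ls; mkdir -p pics
python3 - <<'E'
from plant import *
import cv2,numpy as np
print(state())
for n in("top","side"):
    f=grab_frame(n); cv2.imwrite(f"pics/{n}0.png",f["image"][:,:,::-1])
    print({k:np.round(v,4).tolist() for k,v in f.items() if k!="image"})
E
```

```text
pics
{'clock': 0.0, 'joints': array([-1.19161635,  0.3328973 , -0.06471225,  1.46093823,  0.0216006 ,
        1.34988718, -0.0885046 ]), 'qvel': array([-7.88273523e-04,  9.92484578e-04,  3.88666492e-05, -6.97511959e-04,
       -1.15073092e-03,  3.65877008e-04, -1.80957725e-03]), 'joint_efforts': array([ 2.51301790e-04, -6.25436783e+01,  4.93691757e-02, -3.91613102e+01,
        1.62693264e-02,  9.67434811e-03,  3.71010503e-05]), 'position': array([0.24426367, 0.57488822, 0.23050156]), 'tool_rot': array([-3.14015956e+00,  6.20467223e-05,  2.73984076e+00]), 'ft_force': array([0.12011699, 0.22309012, 0.22415358]), 'torque': array([-0.03997307, -0.01717818, -0.01305878]), 'grasp_force': 0.0, 'finger_gap': 0.08517196379057962}
{'camera_matrix': [[454.1942, 0.0, 260.3921], [0.0, 454.1942, 196.3332], [0.0, 0.0, 1.0]], 'distortion': [-0.0036, 0.0, 0.0, 0.0, 0.0], 'origin': [0.3817, 0.1324, 1.1972], 'attitude': [0.1517, 0.0061, -1.5557]}
{'camera_matrix': [[351.7989, 0.0, 259.5479], [0.0, 351.7989, 191.5489], [0.0, 0.0, 1.0]], 'distortion': [-0.0541, 0.0, 0.0, 0.0, 0.0], 'origin': [0.4035, 1.1276, 0.5079], 'attitude': [1.1348, 0.0033, -2.9943]}
```

View pics/top0.png

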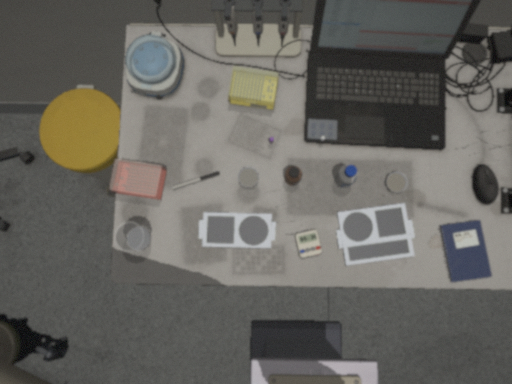

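View pics/side0.png

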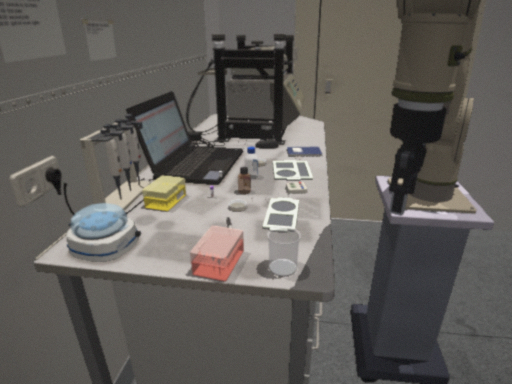

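```bash
cat > h.py <<'E'
from plant import *
import cv2,numpy as np
from scipy.spatial.transform import Rotation as R
from scipy.optimize import least_squares
def cal(f):
    Rw=R.from_euler('xyz',f["attitude"]).as_matrix()@np.diag([1,-1,-1]); return Rw,np.array(f["origin"]),np.array(f["camera_matrix"]),np.array(f["distortion"])
def proj(f,P):
    Rw,o,K,d=cal(f); rv=cv2.Rodrigues(Rw.T)[0]
    return cv2.projectPoints(np.asarray(P,float).reshape(-1,3),rv,-Rw.T@o,K,d)[0].reshape(-1,2)
def unproj(f,uv,z):
    Rw,o,K,d=cal(f); n=cv2.undistortPoints(np.asarray(uv,float).reshape(-1,1,2),K,d).reshape(-1,2)
    r=np.c_[n,np.ones(len(n))]@Rw.T; return o+r*((z-o[2])/r[:,2])[:,None]
CYL={'short_bottle':[(.022,0,.068),(.0135,.068,.088)],'tall_bottle':[(.025,0,.095),(.015,.095,.115)],'dish_1':[(.028,0,.015)]}
def render(f,name,xy,z0=0,S=8):
    m=np.zeros((384*S,512*S),np.uint8); a=np.linspace(0,2*np.pi,40)
    for r,z1,z2 in CYL[name]:
        P=np.array([[xy[0]+r*np.cos(t),xy[1]+r*np.sin(t),z0+z] for z in(z1,z2) for t in a])
        cv2.fillConvexPoly(m,cv2.convexHull(((proj(f,P)+.5)*S).astype(np.int32)),1)
    M=cv2.moments(m,True); return np.array([M['m10'],M['m01']])/M['m00']/S-.5, M['m00']/S/S
def locate(f,name,c,z0=0):
    xy=unproj(f,[c],z0+.03)[0,:2]
    for _ in range(4):
        e=c-render(f,name,xy,z0)[0]; q=proj(f,[[*xy,.03]])[0]
        xy=xy+(unproj(f,[q+e],.03)-unproj(f,[q],.03))[0,:2]
    return xy,render(f,name,xy,z0)[1]
def cen(m): ys,xs=np.nonzero(m); return np.array([xs.mean(),ys.mean()])
E
python3 - <<'E'
from h import *
np.set_printoptions(precision=4,suppress=True)
F={}
for c in("top","side"):
    f=F[c]=grab_frame(c)
    for n in('short_bottle','tall_bottle','dish_1'):
        for s in silhouettes(c,n)[:3]:
            if s['p']<.3: continue
            k=cen(s['mask']); xy,A=locate(f,n,k); print(c,n,round(s['p'],2),k,s['mask'].sum(),round(A),xy)
    for n in('pen','timer','tip_box','slot_tray','plain_tray'):
        for s in silhouettes(c,n)[:2]:
            if s['p']<.3: continue
            z={'pen':.006,'timer':.019,'tip_box':.06}.get(n,.009)
            ys,xs=np.nonzero(s['mask']); P=unproj(f,np.c_[xs,ys],z)[:,:2]
            r=cv2.minAreaRect((P*1000).astype(np.float32)); m=P.mean(0); ev=np.linalg.svd(P-m,full_matrices=False)[2][0]
            print(c,n,round(s['p'],2),cen(s['mask']),len(xs),'rect',np.round(r[0],1),np.round(r[1],1),round(r[2],1),'mean',m,'axis',np.degrees(np.arctan2(ev[1],ev[0])))
f=F["top"];im=f["image"]
g=cv2.cvtColor(im,cv2.COLOR_RGB2GRAY)
for nm,sub in(('plain',(190,205,280,255)),('slot',(330,198,420,270))):
    x0,y0,x1,y1=sub; _,b=cv2.threshold(g[y0:y1,x0:x1],0,255,cv2.THRESH_BINARY_INV+cv2.THRESH_OTSU)
    n,l,st,ce=cv2.connectedComponentsWithStats(b,connectivity=4)
    for i in range(1,n):
        if st[i,4]>150: print(nm,st[i],ce[i]+[x0,y0],unproj(f,[ce[i]+[x0,y0]],.005)[0])
cv2.imwrite("pics/crop1.png",cv2.resize(im[130:275,100:430,::-1],None,fx=2.4,fy=2.4,interpolation=cv2.INTER_CUBIC))
E
```

```text
top tall_bottle 0.92 [345.61   175.6145] 441 486 [ 0.613  -0.0754]
top dish_1 0.82 [397.0258 181.9278] 388 388 [ 0.6072 -0.2202]
top dish_1 0.71 [248.1971 176.9571] 350 365 [0.6151 0.1756]
top pen 0.53 [196.04  179.825] 200 rect [605.1 316.1] [ 12.1 127. ] 19.7 mean [0.606 0.315] axis 109.07669109028069
top timer 0.55 [307.699  243.2347] 588 rect [441.3  17.8] [67.7 61. ] 14.3 mean [0.4411 0.0184] axis -167.15523199477514
top tip_box 0.72 [137.3559 178.7157] 1801 rect [596.3 456.6] [138.7  89.1] 81.2 mean [0.5967 0.4568] axis -98.73379291044202
top slot_tray 0.63 [375.0481 234.086 ] 3953 rect [ 468.7 -157.9] [145.2 203.5] 9.3 mean [ 0.4681 -0.1583] axis 98.12755980210548
top plain_tray 0.8 [236.2413 230.1368] 2632 rect [474.9 203.8] [ 97. 202.] 0.8 mean [0.473  0.2043] axis -90.69471159601466
side short_bottle 0.88 [243.9223 180.9385] 309 336 [0.6169 0.0578]
side tall_bottle 0.82 [251.3324 161.5682] 352 405 [ 0.6173 -0.0957]
side dish_1 0.46 [237.383  205.1489] 188 196 [0.6163 0.1738]
side dish_1 0.39 [260.6182 161.5455] 55 98 [ 0.6012 -0.225 ]
side timer 0.62 [228.697  222.6364] 33 
[... 639 characters left out ...]
1] [11.  52.3] 19.7 mean [0.6182 0.2856] axis 108.68521288863988
side plain_tray 0.74 [281.041  212.8153] 877 rect [475.9 202.2] [198.6  90.4] 89.4 mean [0.4771 0.2052] axis 86.2731198382426
plain [   0    0   90   50 1817] [230.3742 230.0358] [0.4733 0.22   0.005 ]
plain [ 17  11  27  28 712] [220.0927 229.3385] [0.4747 0.247  0.005 ]
plain [ 49  11  29  29 673] [253.0104 230.0253] [0.4742 0.1605 0.005 ]
slot [  0   0  90  21 965] [370.7036 203.8187] [ 0.548  -0.1496  0.005 ]
slot [ 45  10  30  29 680] [389.8647 221.8588] [ 0.5009 -0.1989  0.005 ]
slot [ 14  15  28  28 635] [357.4835 226.3591] [ 0.4878 -0.1137  0.005 ]
slot [ 18  42  61  20 769] [378.2055 249.5787] [ 0.428  -0.1666  0.005 ]
```

View pics/crop1.png

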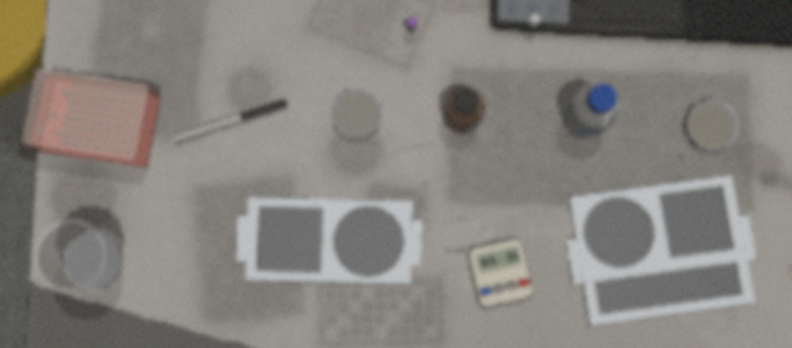

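```bash
python3 -m crank '[{"spin":0.12},{"spin":0.12},{"spin":0.12},{"spin":0.12},{"spin":0.12}]' -0.05 40; python3 -m crank '[{"spin":0.12},{"spin":0.11},{}]'
cat >> h.py <<'E'
def to(x,y,z,yaw=None):
    s=state(); Rt=R.from_euler('xyz',s["tool_rot"]).as_matrix()
    d=Rt.T@(np.array([x,y,z])-s["position"])*1000
    print('t',round(s['clock'],2),'pos',s['position'].round(4),'rpy',s['tool_rot'].round(3),'-> tx,ty,tz',d.round(1),'spin',None if yaw is None else round(s['tool_rot'][2]-yaw,3),'gap',round(s['finger_gap'],4),'gf',round(s['grasp_force'],1),'F',s['ft_force'].round(1))
E
python3 - <<'E'
from h import *
f=grab_frame("top")
print(unproj(f,[[350.4,170.8]],.115),unproj(f,[[293.75,172.9]],.088))
hsv=cv2.cvtColor(f["image"],cv2.COLOR_RGB2HSV)
m=np.zeros((384,512),bool); m[155:185,335:365]=cv2.inRange(hsv,(105,110,60),(130,255,255))[155:185,335:365]>0
print(m.sum(),cen(m),unproj(f,[cen(m)],.112))
m[:]=0; g=f["image"].sum(2); m[160:188,280:305]=g[160:188,280:305]<250
c=cen(m); print(m.sum(),c,locate(f,'short_bottle',c))
to(.605,.316,.1,1.911)
E
```

```text
[[ 0.61294535 -0.0760877   0.115     ]] [[0.61142495 0.05964435 0.088     ]]
88 [350.31818182 170.47727273] [[ 0.61438587 -0.07647854  0.112     ]]
251 [292.17131474 175.1314741 ] (array([0.61552801, 0.06034642]), 313.765625)
t 1.05 pos [0.2444 0.5753 0.2313] rpy [ 3.141 -0.     2.74 ] -> tx,ty,tz [-433.3  -97.6  131.3] spin 0.829 gap 0.0851 gf 0.0 F [ 0.2 -0.2  1. ]$[0]: bad value
$[0]: bad value
```

```bash
python3 -m crank '[{"tx":0,"ty":0,"tz":0,"spin":0.12},{"tx":0,"ty":0,"tz":0,"spin":0.12},{"tx":0,"ty":0,"tz":0,"spin":0.12},{"tx":0,"ty":0,"tz":0,"spin":0.12},{"tx":0,"ty":0,"tz":0,"spin":0.12}]' -0.05 40
```

```text
clock: 1.47
position: [0.2444, 0.5752, 0.2313]
tool_rot: [3.142, -0.0, 2.134]
ft_force: [-0.3, -0.1, -0.4]
finger_gap: 0.0405
grasp_force: 0.0
```

```bash
python3 -m crank '[{"tx":0,"ty":0,"tz":0,"spin":0.12},{"tx":0,"ty":0,"tz":0,"spin":0.103},{"tx":-30,"ty":21,"tz":0,"spin":0},{"tx":-30,"ty":21,"tz":0,"spin":0},{"tx":-30,"ty":21,"tz":0,"spin":0}]' && python3 -m crank '[{"tx":-30,"ty":21,"tz":0,"spin":0},{"tx":-30,"ty":21,"tz":0,"spin":0},{"tx":-30,"ty":21,"tz":0,"spin":0},{"tx":-30,"ty":21,"tz":0,"spin":0},{"tx":-30,"ty":21,"tz":0,"spin":0}]' && python3 -c "
from h import *
to(.605,.316,.1,1.911)"
```

```text
clock: 1.88
position: [0.3348, 0.5114, 0.2314]
tool_rot: [3.141, -0.0, 1.918]
ft_force: [1.3, 0.0, 0.1]
finger_gap: 0.0403
grasp_force: 0.0
clock: 2.3
position: [0.4851, 0.4053, 0.2316]
tool_rot: [3.141, -0.0, 1.917]
ft_force: [0.3, 0.2, 0.5]
finger_gap: 0.0404
grasp_force: 0.0
t 2.3 pos [0.4851 0.4053 0.2316] rpy [ 3.141 -0.     1.917] -> tx,ty,tz [-124.7   82.4  131.6] spin 0.006 gap 0.0404 gf 0.0 F [0.3 0.2 0.5]
```

```bash
python3 -m crank '[{"tx":-31,"ty":20.6,"tz":10,"spin":0},{"tx":-31,"ty":20.6,"tz":15,"spin":0},{"tx":-31,"ty":20.6,"tz":15,"spin":0},{"tx":-31,"ty":20.6,"tz":15,"spin":0},{"tx":0,"ty":0,"tz":40,"spin":0}]' && python3 -m crank '[{"tx":0,"ty":0,"tz":40,"spin":0},{"tx":0,"ty":0,"tz":20,"spin":0},{"tx":0,"ty":0,"tz":0,"spin":0},{"tx":0,"ty":0,"tz":0,"spin":0}]'
python3 - <<'E'
from h import *
to(.605,.316,.004,1.911)
for c in("top","side"):
    f=grab_frame(c); s=state()["position"]; p=proj(f,[s])[0].astype(int); cv2.imwrite(f"pics/pen_{c}.png",cv2.resize(f["image"][p[1]-45:p[1]+45,p[0]-60:p[0]+60,::-1],None,fx=5,fy=5,interpolation=cv2.INTER_CUBIC)); print(p)
    for t in silhouettes(c,'pen')[:1]: print(t['p'],cen(t['mask']),unproj(f,[cen(t['mask'])],.006))
E
```

```text
clock: 2.72
position: [0.6121, 0.3106, 0.1403]
tool_rot: [3.132, 0.003, 1.907]
ft_force: [1.6, -0.9, 0.3]
finger_gap: 0.0407
grasp_force: 0.0
clock: 3.05
position: [0.603, 0.3176, 0.0759]
tool_rot: [-3.14, 0.0, 1.917]
ft_force: [0.7, -0.9, 0.9]
finger_gap: 0.0407
grasp_force: 0.0
t 3.05 pos [0.603  0.3176 0.0759] rpy [-3.14   0.     1.917] -> tx,ty,tz [-2.2  1.4 71.9] spin 0.006 gap 0.0407 gf 0.0 F [ 0.7 -0.9  0.9]
[190 175]
0.46 [212.19672131 174.54098361] [[0.62091282 0.27226504 0.006     ]]
[229 206]
```

View pics/pen_side.png

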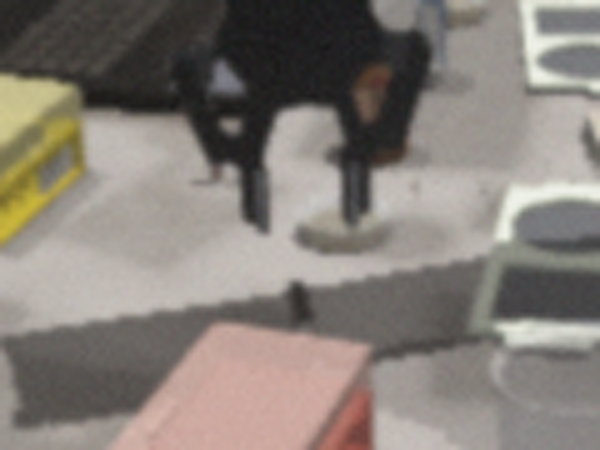

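```bash
python3 -m crank '[{"tx":-2,"ty":1.5,"tz":35,"spin":0},{"tx":0,"ty":0,"tz":25,"spin":0},{"tx":0,"ty":0,"tz":9,"spin":0},{"tx":0,"ty":0,"tz":2,"spin":0},{"tx":0,"ty":0,"tz":0,"spin":0}]' && python3 -m crank '[{"tx":0,"ty":0,"tz":0,"spin":0},{"tx":0,"ty":0,"tz":0,"spin":0},{"tx":0,"ty":0,"tz":0,"spin":0},{"tx":0,"ty":0,"tz":0,"spin":0},{"tx":0,"ty":0,"tz":0,"spin":0}]' -1 25
```

```text
clock: 3.67
position: [0.606, 0.3167, 0.0064]
tool_rot: [3.141, -0.0, 1.917]
ft_force: [0.4, 0.1, 0.3]
finger_gap: 0.0406
grasp_force: 0.0
clock: 4.08
position: [0.6065, 0.317, 0.0073]
tool_rot: [3.139, -0.001, 1.917]
ft_force: [-1.4, -1.0, 7.4]
finger_gap: 0.0086
grasp_force: 24.6
```

```bash
python3 -m crank '[{"tx":0,"ty":0,"tz":0,"spin":0},{"tx":0,"ty":0,"tz":0,"spin":0},{"tx":0,"ty":0,"tz":4,"spin":0},{"tx":0,"ty":0,"tz":0,"spin":0}]' -0.3 && python3 -m crank '[{"tx":0,"ty":0,"tz":0,"spin":0},{"tx":0,"ty":0,"tz":0,"spin":0},{"tx":0,"ty":0,"tz":0,"spin":0},{"tx":0,"ty":0,"tz":0,"spin":0},{"tx":0,"ty":0,"tz":0,"spin":0}]' -1 25
```

```text
clock: 4.42
position: [0.605, 0.3162, 0.0005]
tool_rot: [-3.141, 0.0, 1.917]
ft_force: [-0.2, 0.1, -0.1]
finger_gap: 0.0297
grasp_force: 0.0
clock: 4.83
position: [0.6055, 0.3164, 0.0013]
tool_rot: [3.142, -0.0, 1.917]
ft_force: [0.0, -0.4, 0.3]
finger_gap: 0.01
grasp_force: 26.2
```

```bash
python3 -m crank '[{"tx":0,"ty":0,"tz":-20,"spin":0},{"tx":0,"ty":0,"tz":-40,"spin":0.065},{"tx":0,"ty":0,"tz":-40,"spin":0.065},{"tx":0,"ty":0,"tz":-40,"spin":0.065},{"tx":0,"ty":0,"tz":-20,"spin":0}]' && python3 -m crank '[{"tx":-20,"ty":-11,"tz":0,"spin":0},{"tx":-34,"ty":-19,"tz":0,"spin":0},{"tx":-34,"ty":-19,"tz":0,"spin":0},{"tx":-34,"ty":-19,"tz":0,"spin":0},{"tx":-34,"ty":-19,"tz":0,"spin":0}]' && python3 -m crank '[{"tx":-34,"ty":-19,"tz":0,"spin":0},{"tx":-34,"ty":-19,"tz":0,"spin":0},{"tx":-34,"ty":-19,"tz":0,"spin":0},{"tx":-34,"ty":-19,"tz":0,"spin":0},{"tx":-34,"ty":-19,"tz":0,"spin":0}]' && python3 -c "
from h import *
to(.428,-.1666,.06,1.722)"
```

```text
clock: 5.25
position: [0.6071, 0.3171, 0.1672]
tool_rot: [3.136, -0.003, 1.717]
ft_force: [0.7, 0.1, -0.1]
finger_gap: 0.0096
grasp_force: 26.2
clock: 5.67
position: [0.5421, 0.1475, 0.1613]
tool_rot: [3.141, -0.0, 1.722]
ft_force: [1.0, -0.3, 0.6]
finger_gap: 0.0101
grasp_force: 26.3
clock: 6.08
position: [0.4737, -0.0349, 0.1615]
tool_rot: [3.141, -0.001, 1.722]
ft_force: [1.4, -0.7, 0.1]
finger_gap: 0.0099
grasp_force: 26.3
t 6.08 pos [ 0.4737 -0.0349  0.1615] rpy [ 3.141e+00 -1.000e-03  1.722e+00] -> tx,ty,tz [-123.4  -65.1  101.4] spin -0.0 gap 0.0099 gf 26.3 F [ 1.4 -0.7  0.1]
```

```bash
python3 -m crank '[{"tx":-31,"ty":-16,"tz":0,"spin":0},{"tx":-31,"ty":-16,"tz":10,"spin":0},{"tx":-31,"ty":-16,"tz":15,"spin":0},{"tx":-30,"ty":-17,"tz":15,"spin":0},{"tx":0,"ty":0,"tz":30,"spin":0}]' && python3 -m crank '[{"tx":0,"ty":0,"tz":30,"spin":0},{"tx":0,"ty":0,"tz":0,"spin":0},{"tx":0,"ty":0,"tz":0,"spin":0}]'
python3 - <<'E'
from h import *
to(.428,-.1666,.01,1.722)
for c in("top","side"):
    f=grab_frame(c); s=state()["position"]; p=proj(f,[s])[0].astype(int); cv2.imwrite(f"pics/penp_{c}.png",cv2.resize(f["image"][p[1]-45:p[1]+45,p[0]-60:p[0]+60,::-1],None,fx=5,fy=5,interpolation=cv2.INTER_CUBIC)); print(p)
E
```

```text
clock: 6.5
position: [0.4281, -0.1712, 0.0932]
tool_rot: [3.137, 0.002, 1.714]
ft_force: [1.0, 0.1, -0.8]
finger_gap: 0.0098
grasp_force: 26.3
clock: 6.75
position: [0.4279, -0.1646, 0.061]
tool_rot: [-3.139, -0.0, 1.722]
ft_force: [1.0, 0.7, 0.7]
finger_gap: 0.0095
grasp_force: 26.3
t 6.75 pos [ 0.4279 -0.1646  0.061 ] rpy [-3.139 -0.     1.722] -> tx,ty,tz [-2.  -0.1 51. ] spin -0.0 gap 0.0095 gf 26.3 F [1.  0.7 0.7]
[383 248]
[302 155]
```

View pics/penp_side.png

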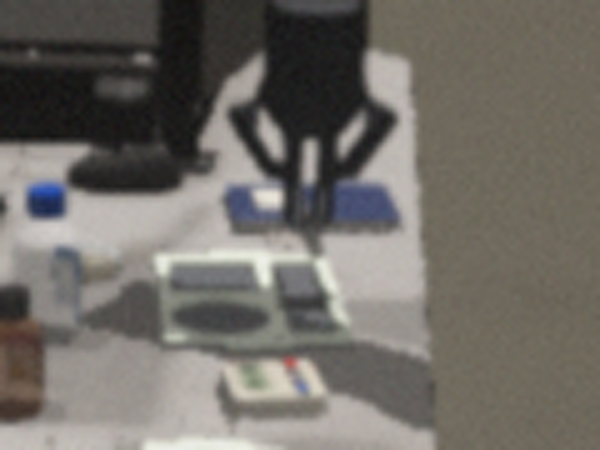

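View pics/penp_top.png

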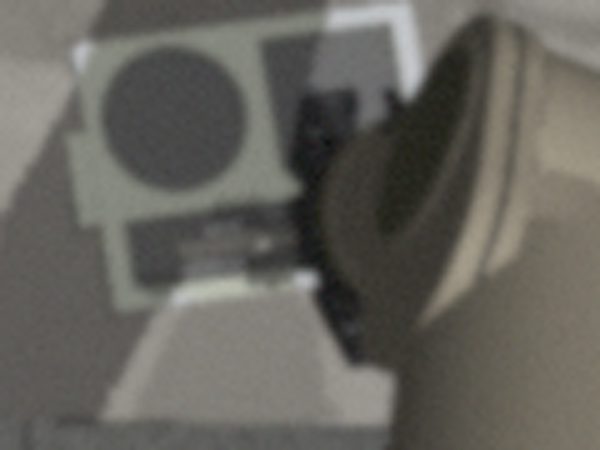

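```bash
python3 - <<'E'
from h import *
f=grab_frame("top"); print(proj(f,[[.418,-.0993,.066],[.428,-.1646,.066]]))
E
python3 -m crank '[{"tx":-1,"ty":0,"tz":25,"spin":0},{"tx":0,"ty":0,"tz":15,"spin":0},{"tx":0,"ty":0,"tz":5,"spin":0},{"tx":0,"ty":0,"tz":3,"spin":0},{"tx":0,"ty":0,"tz":0,"spin":0}]'
```

```text
[[357.21144775 252.36098956]
 [383.5856489  248.67991187]]
clock: 7.32
position: [0.4296, -0.1656, 0.014]
tool_rot: [3.141, 0.0, 1.722]
ft_force: [-0.2, 0.4, -0.1]
finger_gap: 0.0097
grasp_force: 26.3
```

```bash
python3 -m crank '[{"tx":2,"ty":0,"tz":2,"spin":0},{"tx":0,"ty":0,"tz":2,"spin":0},{"tx":0,"ty":0,"tz":0,"spin":0},{"tx":0,"ty":0,"tz":0,"spin":0}]' && python3 -m crank '[{"tx":0,"ty":0,"tz":0,"spin":0},{"tx":0,"ty":0,"tz":0,"spin":0},{"tx":0,"ty":0,"tz":-20,"spin":0},{"tx":0,"ty":0,"tz":-40,"spin":0},{"tx":0,"ty":0,"tz":-40,"spin":0}]' -0.4
```

```text
clock: 7.65
position: [0.4289, -0.1636, 0.0096]
tool_rot: [3.141, -0.0, 1.722]
ft_force: [0.2, 0.5, 0.1]
finger_gap: 0.0098
grasp_force: 26.3
clock: 8.07
position: [0.4273, -0.1639, 0.1097]
tool_rot: [-3.138, 0.0, 1.721]
ft_force: [2.2, 1.0, 0.1]
finger_gap: 0.0259
grasp_force: 0.0
```

```bash
python3 -m crank '[{"tx":-16,"ty":33,"tz":0,"spin":0},{"tx":-17,"ty":34,"tz":0,"spin":0},{"tx":-17,"ty":34,"tz":0,"spin":0},{"tx":-17,"ty":34,"tz":0,"spin":0},{"tx":-16.5,"ty":33.5,"tz":0,"spin":0}]' 1 && python3 -m crank '[{"tx":0,"ty":0,"tz":0,"spin":0},{"tx":0,"ty":0,"tz":0,"spin":0}]'
python3 - <<'E'
from h import *
to(.6065,-.221,.06,1.722)
f=grab_frame("side"); cv2.imwrite("pics/d1_side.png",cv2.resize(f["image"][95:215,200:340,::-1],None,fx=5,fy=5,interpolation=cv2.INTER_CUBIC))
s=state()["position"]; print(proj(f,[s,[.6065,-.221,.01],[.428,-.1666,.01]]))
E
```

```text
clock: 8.48
position: [0.6097, -0.2209, 0.1092]
tool_rot: [3.141, -0.001, 1.723]
ft_force: [0.3, -0.6, 1.4]
finger_gap: 0.0835
grasp_force: 0.0
clock: 8.65
position: [0.6085, -0.2214, 0.1078]
tool_rot: [-3.139, 0.001, 1.722]
ft_force: [-0.5, 0.8, -0.3]
finger_gap: 0.0854
grasp_force: 0.0
t 8.65 pos [ 0.6085 -0.2214  0.1078] rpy [-3.139e+00  1.000e-03  1.722e+00] -> tx,ty,tz [ 0.7 -1.8 47.8] spin 0.0 gap 0.0854 gf 0.0 F [-0.5  0.8 -0.3]
[[258.9550859  138.05476965]
 [259.26136013 161.26293024]
 [302.37424344 168.1940402 ]]
```

View pics/d1_side.png

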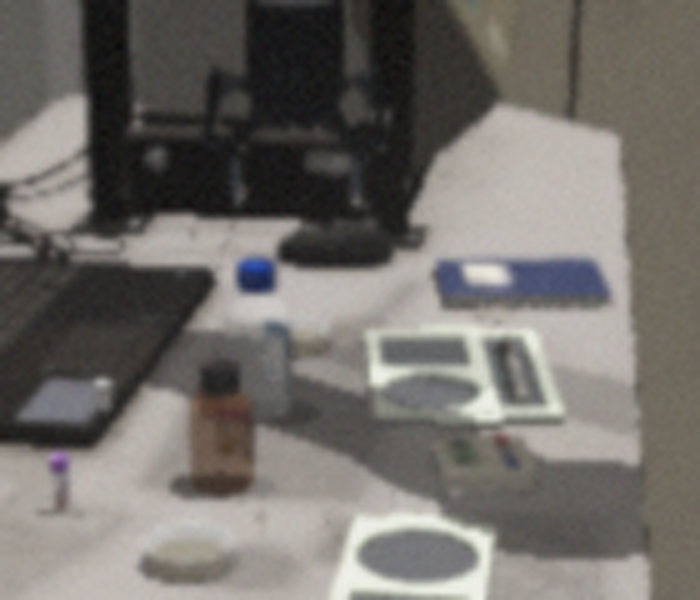

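```bash
python3 -m crank '[{"tx":0.5,"ty":-1.5,"tz":35,"spin":0},{"tx":0,"ty":0,"tz":35,"spin":0},{"tx":0,"ty":0,"tz":25,"spin":0},{"tx":0,"ty":0,"tz":10,"spin":0},{"tx":0,"ty":0,"tz":0,"spin":0}]' 0.65 20 && python3 -m crank '[{"tx":0,"ty":0,"tz":0,"spin":0},{"tx":0,"ty":0,"tz":0,"spin":0},{"tx":0,"ty":0,"tz":0,"spin":0},{"tx":0,"ty":0,"tz":0,"spin":0},{"tx":0,"ty":0,"tz":0,"spin":0}]' -1 20
```

```text
clock: 9.12
position: [0.6042, -0.2198, 0.0026]
tool_rot: [-3.138, -0.002, 1.722]
ft_force: [-0.4, 0.6, -0.2]
finger_gap: 0.0698
grasp_force: 0.0
clock: 9.53
position: [0.6075, -0.2212, 0.0066]
tool_rot: [3.139, 0.001, 1.722]
ft_force: [-1.9, 0.4, 8.0]
finger_gap: 0.0517
grasp_force: 21.6
```

```bash
python3 -m crank '[{"tx":0,"ty":0,"tz":-10,"spin":0},{"tx":0,"ty":0,"tz":-30,"spin":0},{"tx":0,"ty":0,"tz":-40,"spin":0},{"tx":0,"ty":0,"tz":0,"spin":0}]' && python3 -m crank '[{"tx":25,"ty":-20,"tz":0,"spin":0},{"tx":31,"ty":-26,"tz":0,"spin":0},{"tx":31,"ty":-26,"tz":0,"spin":0},{"tx":25,"ty":-20,"tz":0,"spin":0},{"tx":12,"ty":-10,"tz":0,"spin":0}]' && python3 -m crank '[{"tx":0,"ty":0,"tz":15,"spin":0},{"tx":0,"ty":0,"tz":0,"spin":0}]'
python3 - <<'E'
from h import *
to(.4878,-.1137,.02,1.722)
f=grab_frame("side"); s=state()["position"];p=proj(f,[s])[0].astype(int); print(p)
cv2.imwrite("pics/d1h_side.png",cv2.resize(f["image"][p[1]-45:p[1]+45,p[0]-60:p[0]+60,::-1],None,fx=5,fy=5,interpolation=cv2.INTER_CUBIC))
E
```

```text
clock: 9.87
position: [0.61, -0.2226, 0.093]
tool_rot: [3.131, 0.004, 1.721]
ft_force: [0.6, -0.9, 1.4]
finger_gap: 0.0513
grasp_force: 21.1
clock: 10.28
position: [0.4845, -0.1107, 0.0847]
tool_rot: [3.141, -0.002, 1.724]
ft_force: [0.6, -0.8, -0.1]
finger_gap: 0.0513
grasp_force: 21.2
clock: 10.45
position: [0.486, -0.1121, 0.0689]
tool_rot: [3.141, -0.002, 1.723]
ft_force: [-0.1, -0.1, -0.6]
finger_gap: 0.0512
grasp_force: 21.2
t 10.45 pos [ 0.486  -0.1121  0.0689] rpy [ 3.141e+00 -2.000e-03  1.723e+00] -> tx,ty,tz [-1.9  1.5 48.9] spin 0.001 gap 0.0512 gf 21.2 F [-0.1 -0.1 -0.6]
[286 157]
```

View pics/d1h_side.png

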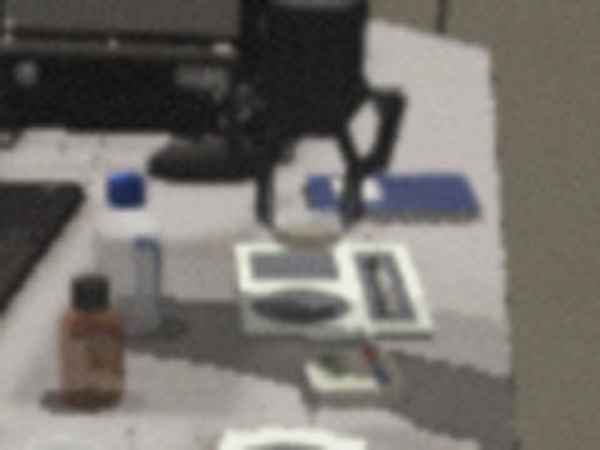

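```bash
python3 -m crank '[{"tx":-1.5,"ty":1.5,"tz":25,"spin":0},{"tx":0,"ty":0,"tz":20,"spin":0},{"tx":0,"ty":0,"tz":8,"spin":0},{"tx":0,"ty":0,"tz":3,"spin":0},{"tx":0,"ty":0,"tz":0,"spin":0}]' && python3 -c "
from h import *
to(.4878,-.1137,.012,1.722)"
```

```text
clock: 10.92
position: [0.4887, -0.1152, 0.0135]
tool_rot: [-3.141, 0.0, 1.721]
ft_force: [0.0, 0.1, 0.0]
finger_gap: 0.0514
grasp_force: 21.2
t 10.92 pos [ 0.4887 -0.1152  0.0135] rpy [-3.141  0.     1.721] -> tx,ty,tz [ 1.6 -0.7  1.5] spin -0.001 gap 0.0514 gf 21.2 F [0.  0.1 0. ]
```

```bash
python3 -m crank '[{"tx":0,"ty":0,"tz":0,"spin":0},{"tx":0,"ty":0,"tz":0,"spin":0},{"tx":0,"ty":0,"tz":-15,"spin":0},{"tx":0,"ty":0,"tz":-40,"spin":0},{"tx":0,"ty":0,"tz":-40,"spin":0}]' 0.5 && python3 -m crank '[{"tx":0,"ty":0,"tz":-40,"spin":0},{"tx":5,"ty":32,"tz":-10,"spin":0},{"tx":5,"ty":32,"tz":0,"spin":0},{"tx":5,"ty":32,"tz":0,"spin":0},{"tx":5,"ty":32,"tz":0,"spin":0}]' 1 && python3 -m crank '[{"tx":0,"ty":0,"tz":0,"spin":0},{"tx":0,"ty":0,"tz":0,"spin":0}]' 1 30
python3 - <<'E'
from h import *
to(.6135,-.076,.055,1.722)
for c in("top","side"):
    f=grab_frame(c); s=state()["position"]; p=proj(f,[[*s[:2],.08]])[0].astype(int); print(p,proj(f,[[.6135,-.076,0],[.6135,-.076,.115],s]))
    cv2.imwrite(f"pics/tb_{c}.png",cv2.resize(f["image"][p[1]-45:p[1]+45,p[0]-60:p[0]+60,::-1],None,fx=5,fy=5,interpolation=cv2.INTER_CUBIC))
    for n in('tall_bottle','dish_1'):
        for t in silhouettes(c,n)[:2]:
            k=cen(t['mask']); print(c,n,t['p'],k,locate(f,n,k))
E
```

```text
clock: 11.33
position: [0.4875, -0.115, 0.1093]
tool_rot: [-3.139, 0.0, 1.721]
ft_force: [1.4, 0.9, 0.5]
finger_gap: 0.0642
grasp_force: 0.0
clock: 11.75
position: [0.6139, -0.0747, 0.16]
tool_rot: [3.139, -0.001, 1.722]
ft_force: [-0.4, -0.4, 1.4]
finger_gap: 0.0853
grasp_force: 0.0
clock: 11.92
position: [0.6131, -0.0749, 0.1583]
tool_rot: [-3.141, 0.001, 1.723]
ft_force: [-0.3, -0.2, -0.9]
finger_gap: 0.0854
grasp_force: 0.0
t 11.92 pos [ 0.6131 -0.0749  0.1583] rpy [-3.141e+00  1.000e-03  1.723e+00] -> tx,ty,tz [ -1.1   0.3 103.3] spin 0.001 gap 0.0854 gf 0.0 F [-0.3 -0.2 -0.9]
[347 174] [[342.22081401 179.46998947]
 [350.36044219 170.57574886]
 [353.88566754 167.28524686]]
top tall_bottle 0.85 [344.97692308 176.27435897] (array([ 0.61128599, -0.07373067]), 484.90625)
top dish_1 0.82 [247.98076923 176.6510989 ] (array([0.61591935, 0.17616891]), 365.171875)
[252 156] [[251.73610109 176.83453785]
 [251.33904077 147.50459845]
 [251.76991067 135.70485904]]
side tall_bottle 0.58 [251.54237288 161.88813559] (array([ 0.61602054, -0.09246363]), 405.515625)
side dish_1 0.71 [237.28571429 204.83229814] (array([0.61703226, 0.1716671 ]), 195.765625)
```

View pics/tb_side.png

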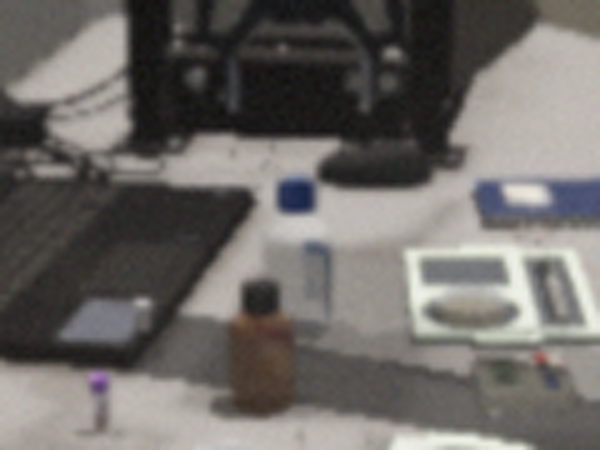

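```bash
python3 -m crank '[{"tx":-1,"ty":0,"tz":30,"spin":0},{"tx":0,"ty":0,"tz":30,"spin":0},{"tx":0,"ty":0,"tz":25,"spin":0},{"tx":0,"ty":0,"tz":15,"spin":0},{"tx":0,"ty":0,"tz":0,"spin":0}]' && python3 -m crank '[{"tx":0,"ty":0,"tz":0,"spin":0},{"tx":0,"ty":0,"tz":0,"spin":0},{"tx":0,"ty":0,"tz":0,"spin":0},{"tx":0,"ty":0,"tz":0,"spin":0},{"tx":0,"ty":0,"tz":0,"spin":0}]' -1 40
```

```text
clock: 12.63
position: [0.6097, -0.0764, 0.0552]
tool_rot: [-3.137, -0.001, 1.721]
ft_force: [-0.9, -0.1, -0.5]
finger_gap: 0.0853
grasp_force: 0.0
clock: 13.05
position: [0.6136, -0.0768, 0.0604]
tool_rot: [3.138, 0.0, 1.722]
ft_force: [0.2, -0.5, 6.3]
finger_gap: 0.0475
grasp_force: 39.9
```

```bash
python3 -m crank '[{"tx":0,"ty":0,"tz":-5,"spin":0},{"tx":0,"ty":0,"tz":-25,"spin":0},{"tx":0,"ty":0,"tz":-40,"spin":0},{"tx":0,"ty":0,"tz":-35,"spin":0},{"tx":0,"ty":0,"tz":-15,"spin":0}]' - 50 && python3 -m crank '[{"tx":15,"ty":-4,"tz":0,"spin":0},{"tx":25,"ty":-6.5,"tz":0,"spin":0},{"tx":34,"ty":-9,"tz":0,"spin":0},{"tx":34,"ty":-9,"tz":0,"spin":0},{"tx":34,"ty":-9,"tz":0,"spin":0}]' && python3 -m crank '[{"tx":34,"ty":-9,"tz":0,"spin":0},{"tx":34,"ty":-9,"tz":0,"spin":0},{"tx":34,"ty":-9,"tz":0,"spin":0},{"tx":34,"ty":-9,"tz":0,"spin":0},{"tx":30,"ty":-7.5,"tz":0,"spin":0}]' && python3 -m crank '[{"tx":20,"ty":-5,"tz":0,"spin":0},{"tx":10,"ty":-2.5,"tz":0,"spin":0},{"tx":0,"ty":0,"tz":0,"spin":0},{"tx":0,"ty":0,"tz":0,"spin":0}]'
python3 - <<'E'
from h import *
to(.4747,.247,.066,1.722)
f=grab_frame("side"); s=state()["position"]; p=proj(f,[s])[0].astype(int); print(p)
cv2.imwrite("pics/tbh.png",cv2.resize(f["image"][p[1]-55:p[1]+60,p[0]-60:p[0]+60,::-1],None,fx=5,fy=5,interpolation=cv2.INTER_CUBIC))
E
```

```text
clock: 13.47
position: [0.6137, -0.0773, 0.1839]
tool_rot: [3.136, 0.001, 1.721]
ft_force: [0.6, 0.3, -2.8]
finger_gap: 0.0464
grasp_force: 52.6
clock: 13.88
position: [0.5527, 0.0591, 0.1787]
tool_rot: [3.141, -0.0, 1.721]
ft_force: [0.6, -0.2, -3.6]
finger_gap: 0.047
grasp_force: 52.6
clock: 14.3
position: [0.4843, 0.2176, 0.1789]
tool_rot: [3.141, -0.001, 1.723]
ft_force: [0.5, 0.2, -4.0]
finger_gap: 0.0466
grasp_force: 52.6
clock: 14.63
position: [0.4742, 0.2433, 0.1785]
tool_rot: [3.141, 0.0, 1.722]
ft_force: [0.3, -0.7, -3.2]
finger_gap: 0.0466
grasp_force: 52.6
t 14.63 pos [0.4742 0.2433 0.1785] rpy [3.141 0.    1.722] -> tx,ty,tz [  3.6   1.  112.5] spin -0.0 gap 0.0466 gf 52.6 F [ 0.3 -0.7 -3.2]
[282 163]
```

View pics/tbh.png

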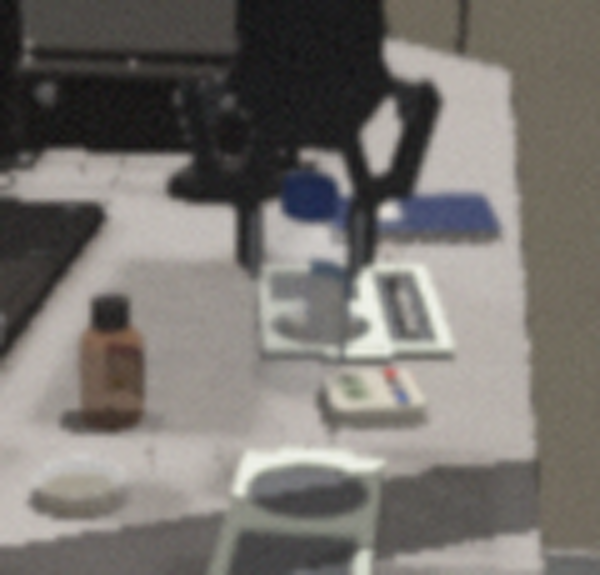

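```bash
python3 -m crank '[{"tx":3.5,"ty":1,"tz":20,"spin":0},{"tx":0,"ty":0,"tz":35,"spin":0},{"tx":0,"ty":0,"tz":30,"spin":0},{"tx":0,"ty":0,"tz":17,"spin":0},{"tx":0,"ty":0,"tz":4,"spin":0}]' && python3 -m crank '[{"tx":0,"ty":0,"tz":3,"spin":0},{"tx":0,"ty":0,"tz":2,"spin":0},{"tx":0,"ty":0,"tz":0,"spin":0},{"tx":0,"ty":0,"tz":0,"spin":0}]'
```

```text
clock: 15.1
position: [0.4734, 0.2447, 0.0693]
tool_rot: [-3.137, 0.003, 1.719]
ft_force: [-1.1, -0.9, -3.3]
finger_gap: 0.0468
grasp_force: 52.6
clock: 15.43
position: [0.4752, 0.248, 0.0685]
tool_rot: [3.14, -0.001, 1.721]
ft_force: [0.3, 1.1, -3.4]
finger_gap: 0.0469
grasp_force: 52.6
```

```bash
python3 -m crank '[{"tx":0,"ty":0,"tz":2,"spin":0},{"tx":0,"ty":0,"tz":0,"spin":0},{"tx":0,"ty":0,"tz":0,"spin":0}]' && python3 -m crank '[{"tx":0,"ty":0,"tz":2,"spin":0},{"tx":0,"ty":0,"tz":0,"spin":0},{"tx":0,"ty":0,"tz":0,"spin":0}]'
```

```text
clock: 15.68
position: [0.4744, 0.248, 0.0656]
tool_rot: [3.141, -0.0, 1.722]
ft_force: [-0.2, 0.4, -3.9]
finger_gap: 0.0466
grasp_force: 52.6
clock: 15.93
position: [0.4747, 0.2484, 0.0644]
tool_rot: [3.141, -0.001, 1.722]
ft_force: [-3.4, -0.1, 7.5]
finger_gap: 0.0471
grasp_force: 53.5
```

```bash
python3 -m crank '[{"tx":0,"ty":0,"tz":-1,"spin":0},{"tx":0,"ty":0,"tz":0,"spin":0},{"tx":0,"ty":0,"tz":0,"spin":0},{"tx":0,"ty":0,"tz":0,"spin":0}]' 0.5 && python3 -m crank '[{"tx":0,"ty":0,"tz":0,"spin":0},{"tx":0,"ty":0,"tz":-15,"spin":0},{"tx":0,"ty":0,"tz":-35,"spin":0},{"tx":0,"ty":0,"tz":-40,"spin":0.075},{"tx":0,"ty":0,"tz":-20,"spin":0.075}]' 1 20 && python3 -m crank '[{"tx":-15,"ty":28,"tz":0,"spin":0},{"tx":-15,"ty":28,"tz":0,"spin":0},{"tx":-15,"ty":28,"tz":0,"spin":0},{"tx":-15,"ty":28,"tz":10,"spin":0},{"tx":-13,"ty":28,"tz":20,"spin":0}]' && python3 -m crank '[{"tx":0,"ty":0,"tz":30,"spin":0},{"tx":0,"ty":0,"tz":0,"spin":0},{"tx":0,"ty":0,"tz":0,"spin":0}]' 0.65 && python3 -c "
from h import *
to(.6155,.175,.003,1.571)"
```

```text
clock: 16.27
position: [0.4744, 0.2479, 0.0643]
tool_rot: [3.141, -0.0, 1.722]
ft_force: [-1.0, -0.2, 0.3]
finger_gap: 0.0637
grasp_force: 0.0
clock: 16.68
position: [0.4756, 0.2482, 0.1783]
tool_rot: [3.138, -0.002, 1.568]
ft_force: [1.2, 0.4, 0.6]
finger_gap: 0.0855
grasp_force: 0.0
clock: 17.1
position: [0.6171, 0.1743, 0.1462]
tool_rot: [3.138, -0.002, 1.572]
ft_force: [0.2, 0.2, -0.2]
finger_gap: 0.0855
grasp_force: 0.0
clock: 17.35
position: [0.6132, 0.1748, 0.113]
tool_rot: [-3.138, 0.001, 1.572]
ft_force: [-0.5, 0.1, 1.5]
finger_gap: 0.0706
grasp_force: 0.0
t 17.35 pos [0.6132 0.1748 0.113 ] rpy [-3.138e+00  1.000e-03  1.572e+00] -> tx,ty,tz [  0.3   2.7 110. ] spin 0.001 gap 0.0706 gf 0.0 F [-0.5  0.1  1.5]
```

```bash
python3 -m crank '[{"tx":0,"ty":2,"tz":35,"spin":0},{"tx":0,"ty":0,"tz":35,"spin":0},{"tx":0,"ty":0,"tz":25,"spin":0},{"tx":0,"ty":0,"tz":12,"spin":0},{"tx":0,"ty":0,"tz":0,"spin":0}]' && python3 -m crank '[{"tx":0,"ty":0,"tz":0,"spin":0},{"tx":0,"ty":0,"tz":0,"spin":0},{"tx":0,"ty":0,"tz":0,"spin":0},{"tx":0,"ty":0,"tz":0,"spin":0},{"tx":0,"ty":0,"tz":0,"spin":0}]' -1 20
```

```text
clock: 17.77
position: [0.615, 0.1759, 0.0064]
tool_rot: [-3.139, 0.0, 1.573]
ft_force: [0.6, -0.2, -1.2]
finger_gap: 0.0706
grasp_force: 0.0
clock: 18.18
position: [0.6179, 0.1758, 0.0102]
tool_rot: [3.138, -0.002, 1.572]
ft_force: [-2.0, 1.2, 7.3]
finger_gap: 0.0507
grasp_force: 20.5
```

```bash
python3 -m crank '[{"tx":0,"ty":0,"tz":-10,"spin":0},{"tx":0,"ty":0,"tz":-30,"spin":0},{"tx":0,"ty":0,"tz":-30,"spin":0},{"tx":0,"ty":0,"tz":0,"spin":0}]' && python3 -m crank '[{"tx":-3,"ty":-25,"tz":0,"spin":0},{"tx":-3,"ty":-33,"tz":0,"spin":0},{"tx":-3,"ty":-33,"tz":0,"spin":0},{"tx":-3,"ty":-30,"tz":0,"spin":0},{"tx":-3,"ty":-22,"tz":0,"spin":0}]' && python3 -m crank '[{"tx":0,"ty":0,"tz":20,"spin":0},{"tx":0,"ty":0,"tz":0,"spin":0},{"tx":0,"ty":0,"tz":0,"spin":0}]'
python3 - <<'E'
from h import *
to(.4742,.1605,.016,1.571)
f=grab_frame("side"); s=state()["position"]; p=proj(f,[s])[0].astype(int); print(p)
cv2.imwrite("pics/d2h.png",cv2.resize(f["image"][p[1]-45:p[1]+60,p[0]-60:p[0]+60,::-1],None,fx=5,fy=5,interpolation=cv2.INTER_CUBIC))
E
```

```text
clock: 18.52
position: [0.6202, 0.1756, 0.0852]
tool_rot: [3.132, -0.004, 1.571]
ft_force: [0.7, 0.3, 0.9]
finger_gap: 0.0505
grasp_force: 21.0
clock: 18.93
position: [0.4716, 0.1599, 0.0783]
tool_rot: [3.141, -0.002, 1.572]
ft_force: [0.3, 0.7, 0.0]
finger_gap: 0.0507
grasp_force: 21.0
clock: 19.18
position: [0.4737, 0.1599, 0.0582]
tool_rot: [3.141, -0.0, 1.572]
ft_force: [0.9, 0.2, -0.3]
finger_gap: 0.0502
grasp_force: 21.1
t 19.18 pos [0.4737 0.1599 0.0582] rpy [ 3.141 -0.     1.572] -> tx,ty,tz [ 0.6  0.4 42.2] spin 0.001 gap 0.0502 gf 21.1 F [ 0.9  0.2 -0.3]
[283 191]
```

View pics/d2h.png

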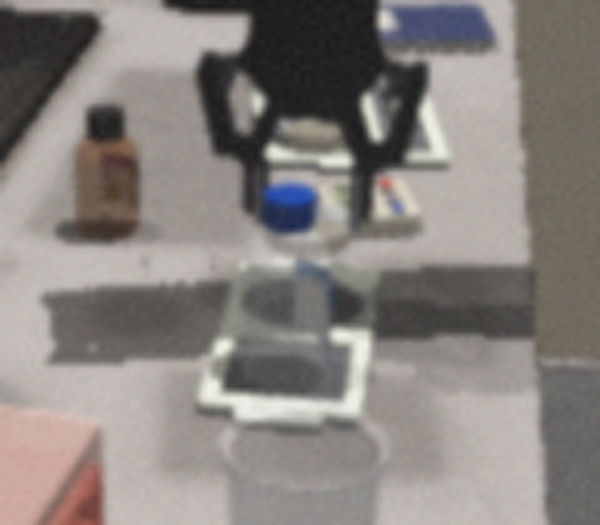

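```bash
python3 -m crank '[{"tx":0,"ty":0,"tz":20,"spin":0},{"tx":0,"ty":0,"tz":15,"spin":0},{"tx":0,"ty":0,"tz":6,"spin":0},{"tx":0,"ty":0,"tz":0,"spin":0},{"tx":0,"ty":0,"tz":0,"spin":0}]' && python3 -m crank '[{"tx":0,"ty":0,"tz":2,"spin":0},{"tx":0,"ty":0,"tz":0,"spin":0},{"tx":0,"ty":0,"tz":0,"spin":0}]'
```

```text
clock: 19.65
position: [0.4741, 0.1598, 0.0169]
tool_rot: [3.141, 0.0, 1.571]
ft_force: [-0.3, 0.6, -0.2]
finger_gap: 0.0505
grasp_force: 21.1
clock: 19.9
position: [0.4738, 0.16, 0.0149]
tool_rot: [3.141, -0.001, 1.572]
ft_force: [1.0, -1.0, 0.7]
finger_gap: 0.0504
grasp_force: 21.1
```

```bash
python3 -m crank '[{"tx":0,"ty":0,"tz":0,"spin":0},{"tx":0,"ty":0,"tz":0,"spin":0},{"tx":0,"ty":0,"tz":0,"spin":0},{"tx":0,"ty":0,"tz":-15,"spin":0},{"tx":0,"ty":0,"tz":-35,"spin":0}]' 0.5 && python3 -m crank '[{"tx":0,"ty":0,"tz":-40,"spin":0},{"tx":0,"ty":0,"tz":-30,"spin":0},{"tx":-20,"ty":28,"tz":0,"spin":0},{"tx":-20,"ty":28,"tz":0,"spin":0},{"tx":-20,"ty":28,"tz":0,"spin":0}]' 1 30 && python3 -m crank '[{"tx":-20,"ty":28,"tz":0,"spin":0},{"tx":-20,"ty":29,"tz":0,"spin":0},{"tx":0,"ty":0,"tz":0,"spin":0},{"tx":0,"ty":0,"tz":0,"spin":0}]'
python3 - <<'E'
from h import *
to(.6155,.060,.030,1.571)
f=grab_frame("side"); s=state()["position"]; p=proj(f,[[*s[:2],.05]])[0].astype(int); print(p)
cv2.imwrite("pics/sb.png",cv2.resize(f["image"][p[1]-55:p[1]+60,p[0]-50:p[0]+70,::-1],None,fx=5,fy=5,interpolation=cv2.INTER_CUBIC))
for t in silhouettes("side",'short_bottle')[:1]: k=cen(t['mask']); print(t['p'],locate(f,'short_bottle',k))
E
```

```text
clock: 20.32
position: [0.4708, 0.1588, 0.0617]
tool_rot: [-3.136, 0.004, 1.572]
ft_force: [0.5, 0.4, -0.1]
finger_gap: 0.064
grasp_force: 0.0
clock: 20.73
position: [0.5587, 0.1, 0.1355]
tool_rot: [3.14, -0.002, 1.574]
ft_force: [-0.4, 0.4, 0.4]
finger_gap: 0.0852
grasp_force: 0.0
clock: 21.07
position: [0.6152, 0.0579, 0.1337]
tool_rot: [-3.141, 0.002, 1.569]
ft_force: [-0.5, 1.0, 0.3]
finger_gap: 0.0854
grasp_force: 0.0
t 21.07 pos [0.6152 0.0579 0.1337] rpy [-3.141e+00  2.000e-03  1.569e+00] -> tx,ty,tz [  2.3   0.3 103.7] spin -0.002 gap 0.0854 gf 0.0 F [-0.5  1.   0.3]
[244 178]
0.72 (array([0.61617842, 0.05572807]), 333.859375)
```

View pics/sb.png

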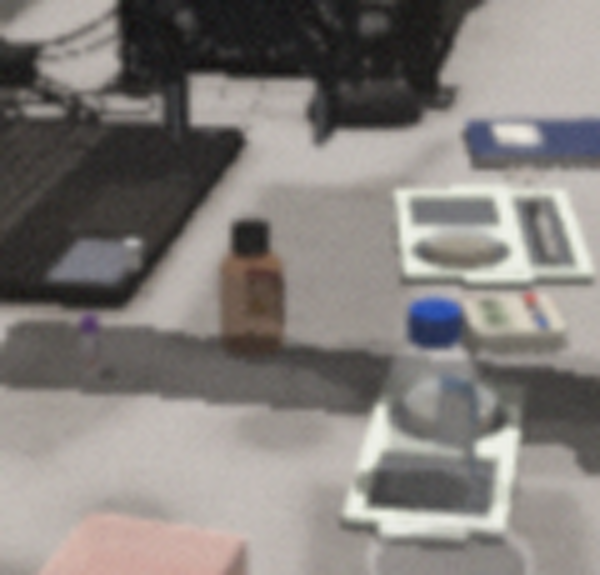

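```bash
python3 -m crank '[{"tx":1,"ty":0,"tz":30,"spin":0},{"tx":0,"ty":0,"tz":30,"spin":0},{"tx":0,"ty":0,"tz":25,"spin":0},{"tx":0,"ty":0,"tz":16,"spin":0},{"tx":0,"ty":0,"tz":0,"spin":0}]' && python3 -m crank '[{"tx":0,"ty":0,"tz":0,"spin":0},{"tx":0,"ty":0,"tz":0,"spin":0},{"tx":0,"ty":0,"tz":0,"spin":0},{"tx":0,"ty":0,"tz":0,"spin":0},{"tx":0,"ty":0,"tz":0,"spin":0}]' -1 40
```

```text
clock: 21.58
position: [0.6114, 0.0625, 0.03]
tool_rot: [-3.136, 0.0, 1.574]
ft_force: [-1.2, 0.1, 0.1]
finger_gap: 0.0852
grasp_force: 0.0
clock: 22.0
position: [0.6154, 0.0613, 0.0351]
tool_rot: [3.139, -0.001, 1.572]
ft_force: [-1.2, 0.1, 7.0]
finger_gap: 0.0418
grasp_force: 39.4
```

```bash
python3 -m crank '[{"tx":0,"ty":0,"tz":-5,"spin":0},{"tx":0,"ty":0,"tz":-25,"spin":0},{"tx":0,"ty":0,"tz":-35,"spin":-0.075},{"tx":0,"ty":0,"tz":-30,"spin":-0.075},{"tx":0,"ty":0,"tz":-15,"spin":0}]' - 45 && python3 -m crank '[{"tx":-15,"ty":-9.5,"tz":0,"spin":0},{"tx":-25,"ty":-16,"tz":0,"spin":0},{"tx":-32,"ty":-20,"tz":0,"spin":0},{"tx":-32,"ty":-20,"tz":0,"spin":0},{"tx":-32,"ty":-20,"tz":0,"spin":0}]' && python3 -m crank '[{"tx":-32,"ty":-20,"tz":0,"spin":0},{"tx":-32,"ty":-20,"tz":0,"spin":0},{"tx":-25,"ty":-16,"tz":0,"spin":0},{"tx":-15,"ty":-11,"tz":0,"spin":0},{"tx":0,"ty":0,"tz":0,"spin":0}]' && python3 -c "
from h import *
to(.5009,-.1989,.042,1.722)"
```

```text
clock: 22.42
position: [0.6161, 0.0607, 0.1481]
tool_rot: [3.136, -0.0, 1.726]
ft_force: [1.2, 0.2, -1.7]
finger_gap: 0.0417
grasp_force: 45.9
clock: 22.83
position: [0.549, -0.088, 0.1433]
tool_rot: [-3.142, -0.0, 1.722]
ft_force: [1.2, -0.9, -0.7]
finger_gap: 0.0415
grasp_force: 45.9
clock: 23.25
position: [0.4968, -0.2043, 0.1436]
tool_rot: [-3.141, 0.001, 1.714]
ft_force: [-0.2, -0.4, -1.1]
finger_gap: 0.0416
grasp_force: 45.9
t 23.25 pos [ 0.4968 -0.2043  0.1436] rpy [-3.141e+00  1.000e-03  1.714e+00] -> tx,ty,tz [  4.8   4.8 101.6] spin -0.008 gap 0.0416 gf 45.9 F [-0.2 -0.4 -1.1]
```

```bash
python3 -m crank '[{"tx":0,"ty":0,"tz":20,"spin":0},{"tx":0,"ty":0,"tz":35,"spin":0},{"tx":0,"ty":0,"tz":25,"spin":0},{"tx":0,"ty":0,"tz":10,"spin":0},{"tx":0,"ty":0,"tz":0,"spin":0}]' && python3 -c "
from h import *
to(.5009,-.1989,.042,1.722)"
```

```text
clock: 23.67
position: [0.4982, -0.1985, 0.0513]
tool_rot: [-3.138, -0.001, 1.722]
ft_force: [-0.3, 0.1, -0.2]
finger_gap: 0.0416
grasp_force: 45.9
t 23.67 pos [ 0.4982 -0.1985  0.0513] rpy [-3.138e+00 -1.000e-03  1.722e+00] -> tx,ty,tz [-0.8  2.6  9.3] spin -0.0 gap 0.0416 gf 45.9 F [-0.3  0.1 -0.2]
```

```bash
python3 -m crank '[{"tx":0,"ty":2,"tz":5,"spin":0},{"tx":0,"ty":0,"tz":4,"spin":0},{"tx":0,"ty":0,"tz":0,"spin":0},{"tx":0,"ty":0,"tz":0,"spin":0}]' && python3 -m crank '[{"tx":0,"ty":0,"tz":2,"spin":0},{"tx":0,"ty":0,"tz":0,"spin":0},{"tx":0,"ty":0,"tz":0,"spin":0}]' && python3 -m crank '[{"tx":0,"ty":0,"tz":2,"spin":0},{"tx":0,"ty":0,"tz":0,"spin":0},{"tx":0,"ty":0,"tz":0,"spin":0}]'
```

```text
clock: 24.0
position: [0.5024, -0.199, 0.045]
tool_rot: [3.14, 0.0, 1.722]
ft_force: [-0.2, -0.1, -1.3]
finger_gap: 0.0412
grasp_force: 45.9
clock: 24.25
position: [0.5019, -0.1989, 0.0425]
tool_rot: [3.141, -0.0, 1.722]
ft_force: [-0.4, -0.4, -0.3]
finger_gap: 0.0416
grasp_force: 45.9
clock: 24.5
position: [0.5017, -0.1989, 0.0402]
tool_rot: [-3.141, -0.0, 1.722]
ft_force: [-0.1, -0.1, -1.1]
finger_gap: 0.0417
grasp_force: 45.9
```

```bash
python3 -m crank '[{"tx":0,"ty":0,"tz":1.5,"spin":0},{"tx":0,"ty":0,"tz":0,"spin":0},{"tx":0,"ty":0,"tz":0,"spin":0}]' && python3 -m crank '[{"tx":0,"ty":0,"tz":0.5,"spin":0},{"tx":0,"ty":0,"tz":0,"spin":0},{"tx":0,"ty":0,"tz":0,"spin":0}]'
```

```text
clock: 24.75
position: [0.502, -0.1991, 0.0391]
tool_rot: [3.141, 0.0, 1.722]
ft_force: [-0.5, 0.2, 5.4]
finger_gap: 0.0417
grasp_force: 46.3
clock: 25.0
position: [0.5021, -0.1993, 0.039]
tool_rot: [3.141, 0.0, 1.722]
ft_force: [-3.3, 1.8, 11.1]
finger_gap: 0.0412
grasp_force: 46.6
```

```bash
python3 -m crank '[{"tx":0,"ty":0,"tz":-1,"spin":0},{"tx":0,"ty":0,"tz":0,"spin":0},{"tx":0,"ty":0,"tz":0,"spin":0},{"tx":0,"ty":0,"tz":0,"spin":0}]' 0.4 && python3 -m crank '[{"tx":0,"ty":0,"tz":-15,"spin":0},{"tx":0,"ty":0,"tz":-35,"spin":0},{"tx":0,"ty":0,"tz":-40,"spin":0},{"tx":0,"ty":0,"tz":-40,"spin":0},{"tx":0,"ty":0,"tz":-35,"spin":0}]' 1 && python3 -m crank '[{"tx":38,"ty":10,"tz":0,"spin":0},{"tx":38,"ty":10,"tz":0,"spin":0},{"tx":38,"ty":10,"tz":0,"spin":0},{"tx":38,"ty":10,"tz":0,"spin":0},{"tx":38,"ty":10,"tz":0,"spin":0}]' && python3 -m crank '[{"tx":0,"ty":0,"tz":0,"spin":0},{"tx":0,"ty":0,"tz":0,"spin":0},{"tx":0,"ty":0,"tz":0,"spin":0}]'
python3 - <<'E'
from h import *
for c in("top","side"):
    f=grab_frame(c); im=f["image"]; cr=im[130:275,170:430] if c=="top" else im[130:260,190:350]
    cv2.imwrite(f"pics/end_{c}.png",cv2.resize(cr[:,:,::-1],None,fx=3 if c=="top" else 4.5,fy=3 if c=="top" else 4.5,interpolation=cv2.INTER_CUBIC))
    for n,k in(('short_bottle',1),('tall_bottle',1),('dish_1',2)):
        for t in silhouettes(c,n)[:k]: print(c,n,round(t['p'],2),locate(f,n,cen(t['mask']),.004))
    for t in silhouettes(c,'pen')[:1]: print(c,'pen',t['p'],unproj(f,[cen(t['mask'])],.01))
    for t in silhouettes(c,'timer')[:1]: print(c,'timer',t['p'],unproj(f,[cen(t['mask'])],.019))
E
```

```text
clock: 25.33
position: [0.5018, -0.1988, 0.0391]
tool_rot: [-3.141, -0.0, 1.722]
ft_force: [-0.2, 0.2, 0.4]
finger_gap: 0.0597
grasp_force: 0.0
clock: 25.75
position: [0.5017, -0.1992, 0.2067]
tool_rot: [3.141, 0.0, 1.721]
ft_force: [0.9, 0.7, -0.6]
finger_gap: 0.0854
grasp_force: 0.0
clock: 26.17
position: [0.5225, -0.0016, 0.2044]
tool_rot: [3.141, -0.001, 1.722]
ft_force: [1.4, 0.5, -1.0]
finger_gap: 0.0856
grasp_force: 0.0
clock: 26.42
position: [0.5225, -0.004, 0.2041]
tool_rot: [-3.141, 0.0, 1.722]
ft_force: [0.6, -0.3, -0.5]
finger_gap: 0.0856
grasp_force: 0.0
top short_bottle 0.37 (array([ 0.50007755, -0.22245963]), 383.265625)
top tall_bottle 0.83 (array([0.47502469, 0.24473251]), 407.609375)
top dish_1 0.54 (array([0.47320146, 0.15929734]), 374.359375)
top dish_1 0.46 (array([ 0.46181126, -0.24154502]), 408.796875)
top timer 0.66 [[0.44036433 0.01787246 0.019     ]]
side short_bottle 0.7 (array([ 0.50390615, -0.20480359]), 240.8125)
side tall_bottle 0.77 (array([0.47767643, 0.24919107]), 706.71875)
side pen 0.36 [[ 0.42748718 -0.15666596  0.01      ]]
side timer 0.5 [[0.44328729 0.03952665 0.019     ]]
```

View pics/end_top.png

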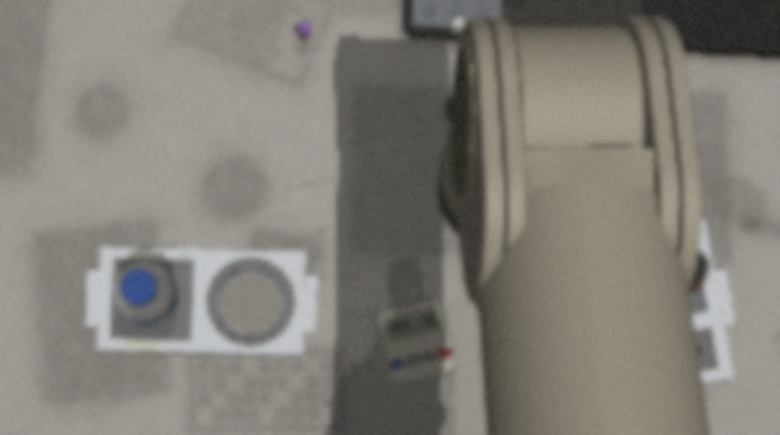

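View pics/end_side.png

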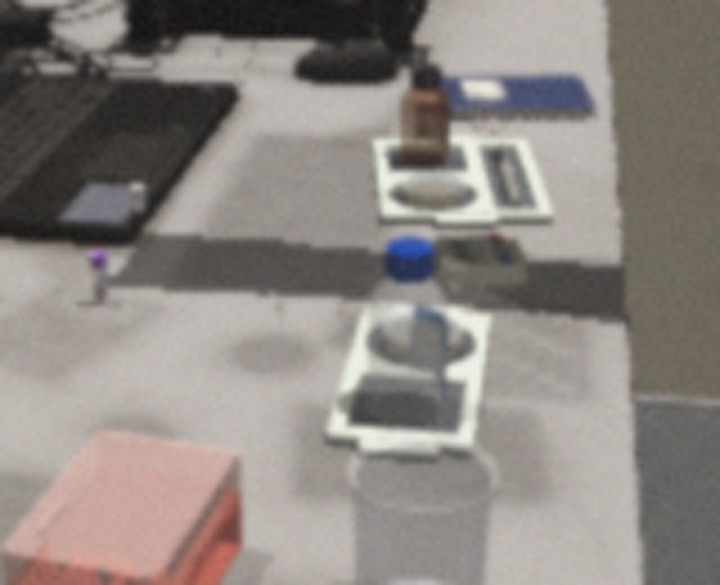

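```bash
python3 -m crank '[{"tx":38,"ty":5,"tz":-8,"spin":0},{"tx":38,"ty":5,"tz":-8,"spin":0},{"tx":38,"ty":5,"tz":-8,"spin":0},{"tx":38,"ty":5,"tz":-8,"spin":0},{"tx":38,"ty":5,"tz":-8,"spin":0}]' && python3 -m crank '[{"tx":38,"ty":5,"tz":0,"spin":0},{"tx":38,"ty":5,"tz":0,"spin":0},{"tx":0,"ty":0,"tz":0,"spin":0},{"tx":0,"ty":0,"tz":0,"spin":0},{"tx":0,"ty":0,"tz":0,"spin":0}]'
python3 - <<'E'
from h import *
f=grab_frame("top")
def loc(xy): 
    d=np.array(xy)-[.4696,-.1601]; c,s=np.cos(.1525),np.sin(.1525); return np.round([c*d[0]+s*d[1],-s*d[0]+c*d[1]],4)
for n,k in(('short_bottle',1),('dish_1',2)):
    for t in silhouettes("top",n)[:k]:
        xy,A=locate(f,n,cen(t['mask']),.004); print(n,round(t['p'],2),xy,loc(xy),t['mask'].sum(),A)
for t in silhouettes("top",'pen')[:1]:
    m=t['mask']; ys,xs=np.nonzero(m); P=unproj(f,np.c_[xs,ys],.010)[:,:2]; r=cv2.minAreaRect((P*1000).astype(np.float32))
    print('pen',t['p'],len(xs),loc(P.mean(0)),r)
for t in silhouettes("top",'timer')[:1]: print('timer',unproj(f,[cen(t['mask'])],.019))
E
```

```text
clock: 27.43
position: [0.5184, 0.1899, 0.2449]
tool_rot: [3.141, -0.0, 1.722]
ft_force: [0.5, -0.7, -0.2]
finger_gap: 0.085
grasp_force: 0.0
clock: 27.85
position: [0.5174, 0.2642, 0.2441]
tool_rot: [-3.141, 0.001, 1.722]
ft_force: [1.7, -0.1, 0.0]
finger_gap: 0.0852
grasp_force: 0.0
short_bottle 0.74 [ 0.50140977 -0.2004681 ] [ 0.0253 -0.0447] 335 375.078125
dish_1 0.78 [0.47241957 0.15902709] [0.0513 0.315 ] 365 372.921875
dish_1 0.72 [ 0.48750562 -0.112552  ] [0.0249 0.0443] 370 390.640625
timer [[0.44104974 0.01771058 0.019     ]]
```

Run:
```python
from h import *
f=grab_frame("top"); g=cv2.cvtColor(f["image"],cv2.COLOR_RGB2GRAY).astype(np.float32)
c,s=np.cos(.1525),np.sin(.1525)
xs=np.arange(-66,-17,4)/1e3; ys=np.arange(-90,91,6)/1e3
G=np.array([[[.4696+c*x-s*y,-.1601+s*x+c*y,.008] for x in xs] for y in ys])
p=proj(f,G).reshape(len(ys),len(xs),2).astype(np.float32)
v=cv2.remap(g,p[...,0],p[...,1],cv2.INTER_LINEAR)
print('x',(xs*1e3).astype(int))
for y,r in zip(ys,v): print(int(round(y*1e3)),r.astype(int))
for n in range(1):
    for t in search_frame("top","pen")[:3]: print(t)
```

```text
x [-66 -62 -58 -54 -50 -46 -42 -38 -34 -30 -26 -22 -18]
-90 [164 166 165 166 166 167 166 167 166 167 171 184 189]
-84 [183 186 185 185 186 186 189 187 188 188 188 189 189]
-78 [183 181 165 157 157 155 158 157 154 152 165 183 189]
-72 [186 170 125 107 109 107 107 106 108 107 132 173 187]
-66 [182 167 122 106 103  97  91  96 103 108 134 175 188]
-60 [182 172 129 105  95  73  59  69  92 107 131 174 189]
-54 [184 171 128 107  93  68  53  62  89 105 131 175 188]
-48 [185 171 128 107  98  71  50  62  92 107 131 172 189]
-42 [184 173 127 106  99  72  56  65  95 106 131 171 187]
-36 [182 172 129 108  95  69  53  70  97 106 130 171 188]
-30 [184 170 128 109 100  69  50  65  94 106 131 172 187]
-24 [184 174 128 108  97  72  52  62  91 108 130 174 188]
-18 [185 173 133 108  93  69  57  63  89 108 130 173 188]
-12 [185 171 130 109 101 100 103  94  99 110 133 174 188]
-6 [182 172 128 107 109 131 145 123 104 109 132 174 189]
0 [184 172 130 107 106 131 144 124 108 111 133 173 189]
6 [184 172 132 108 104 127 141 117 104 110 131 173 188]
12 [182 172 129 110 108 130 147 116  99 108 134 175 190]
18 [184 175 134 110 107 133 145 118 102 108 133 174 189]
24 [185 171 128 108 108 131 143 116 104 111 133 173 188]
30 [183 171 127 111 110 131 148 115 101 108 129 174 189]
36 [183 174 132 110 111 132 146 118 101 109 131 171 187]
42 [185 173 133 112 111 131 144 117 101 110 129 172 183]
48 [183 174 132 113 110 129 145 114 101 110 131 172 185]
54 [185 176 132 110 111 130 147 117 104 109 130 174 186]
60 [186 175 136 112 108 130 145 122 110 113 130 172 188]
66 [184 173 130 111 108 112 118 107 104 112 133 173 190]
72 [183 176 131 112 110 108 109 109 110 114 134 175 189]
78 [187 177 151 138 137 135 135 138 138 136 151 178 188]
84 [186 188 187 183 186 186 184 185 185 187 185 188 189]
90 [162 163 160 161 163 160 156 160 163 162 164 177 185]
{'point': [378.4, 249.6], 'p': 0.63}
```

The intensity profile shows the pen running from about y = -65 to 66 mm, centred at x ≈ -42 mm and aligned with the slot. Everything is in place, so I'm handing in.

```bash
python3 -c "
from plant import *
print(job_done())"
```

```text
the job is handed in; nothing more can be done
None
```

Both kits are made up and the job is handed in at about 28 s: in the last images all five items sat within about 3 mm of their recess centres and the timer had not moved; the tip box was not re-measured, and no verdict was returned.

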